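# Move the test-rig camera from its storage dock onto its pin mount

## Robot

A 6-joint arm with a two-finger parallel gripper is mounted at the origin on the work surface. World frame = base frame: x ahead of the robot, y to its left, z up, the work surface at z = 0. Lengths are in m, angles in rad, forces in N, time in s.
With the tool pointing down it reaches from about 0.275 to 0.85 m from the base axis. Payload 19 kg.
Tool frame: the origin (TCP) lies at the very end of the fingers, on their centre line; the grasp point (between the pads) lies 19 mm behind it; z points along the fingers, y is the line along which they close (so a half turn about z gives the same grasp; the last joint's range is limited). The gripper opens to 85 mm and grips with 20 to 120 N. Pads are 22 mm wide; open, the fingers measure 114 mm over their backs; the gripper's body (76 mm by 85 mm) begins 54 mm behind the grasp point. The pads swing forward as they close: fully open they stand 13 mm farther back than shut.
Start: joints at [-1.457, 0.15, 1.437, -0, 1.554, -0.134], TCP at [0.141, -0.557, 0.231] pointing down, gripper open.
Joint ranges: [-2.8, 2.8], [-0.68, 2.1], [0.12, 2.68], [-1.39, 4.53], [0.16, 2.79], [-2.81, 2.81]. Speed limits (rad/s): [1.89, 1.89, 2.22, 3.01, 3.01, 3.01].

## Interface

Orientations are given as a 3x3 rotation matrix whose columns are the frame's x, y, z axes.
In Python, from cell import robot, fingers, planner, readout, grab_frame, calibration, job gives the robot as it stands. Calls block until the motion is done:
- robot.goto(position, orientation): joint-space move of the TCP to a pose.
- robot.servo_line(position, ori=None, rate=0.15): straight line of the TCP; ori=None keeps the orientation; rate is the mean speed in m/s.
- robot.move_joints(angles): joint-space move.
- fingers.move_gripper(opening, strength=None): opening from 0.0 (shut) to 1.0 (fully open); strength is the grip in N (None keeps the last); returns when the fingers have stopped.
- robot.pause(seconds).
- planner.inverse_kinematics(position, orientation): joint angles nearest the present ones, or None.
- readout.get_state(): the state.
- grab_frame(name): name is "scene" or "top"; returns the picture (400x640x3 uint8, red, green, blue); there is no depth.
- calibration(name): a dict with "fx", "fy", "cx", "cy" (pixels), "T" (4x4, takes a point from camera to world coordinates). Camera axes: x right, y down, z forward; pixel columns grow to the right and rows downward; lengths in m; the calibration is good to about 2 mm. A picture is of the moment at which its call begins. calibration takes no time and is no camera call.
A pose or a line that the arm cannot do raises robot.IKError and nothing moves.
- job.close_job(): hands the job in; it is judged then, once.
The state is a dict: "time": time; "qpos": joint angles; "joint_velocities": joint speeds; "effort": joint torques, N m; "tcp_pos": TCP position; "tcp_rot": TCP orientation; "force": force on the tool from outside, world axes, zero at the start; "torque": the same for the moment, N m; "finger_gap": opening from 0.0 (shut) to 1.0 (fully open); "grasp_force": force on a finger pad.
Only numpy, scipy, OpenCV 4.12 (cv2) and the standard library are available. Lean on these libraries where they do the work, as an engineer would, in place of code of your own. Each camera call takes 0.05 s, during which the arm holds its last target. There are 200 camera calls.

## Task

Take the grey rig camera out of its storage dock and seat it on the pin mount: upright, both pins in their sockets, foot fully home and flat on the mount's plate, lens pointing away from the tall back plate. The dock and the mount each leave only one pair of the camera's sides open to fingers, so on the way stand the camera upright on open breadboard or bench, let go of it completely and take it again the other way. Never tip the camera over, and leave the jar, the post holder and the clamp block where they are.

Things in the scene. Friction and masses are not known exactly. Their poses are not given: they have to be found in the camera images.
- rig_camera: Grey box camera, 360-590 g, 56 (x) x 50 (y) x 100 mm tall, the lowest 15 mm an aluminium foot. Origin: centre of the underside; z up, x to the lens. Black lens, 36 mm diameter, sticks 20 mm out of the +x face, axis 36 mm up; that face is bare from 54 mm up. Underside sockets 15 mm deep: 14 mm diameter at x=+15 mm, 10 mm at x=-15 mm. Starts standing in the dock, within 3 degrees.
- rig_camera_lens (a point): Centre of the lens's front glass: 48 mm ahead (x) of the camera's origin and 36 mm above it.
- dock: Fixed black dock: floor plate 100 x 90, 12 mm thick; upright cheeks at the camera's left and right (y), 62 mm apart inside, 6 thick, x=-32 to +54 mm, tops 112 mm over the underside, level with the camera's top. Fingers reach only the camera's front (above the lens) and back. Origin: underside, under the camera's place; x to the lens, z up.
- pin_mount: Fixed aluminium mount: plate 110 x 70, 14 mm thick (x=-60 to +50 mm); back plate 60 wide at x=-45 to -35 mm, top 124 mm over the underside. Two steel pins with tapered tips, 12 mm above the plate: 12 mm diameter at x=+15, 8 mm at x=-15 mm. Fingers reach only the camera's left and right (y) here. Origin: underside, midway between pins; x away from the back plate, z up.
- pin_mount_seat (a point): Point on the mount plate's top face midway between the pins, 14 mm above the mount's origin, axes as the mount's: the camera's origin belongs here, axes parallel.
- breadboard: Fixed dark steel breadboard 450 (x) x 750 (y) mm on a white bench, its top 12 mm above the bench (z = 0.012). Dock, mount and bystanders stand on it. Origin at the centre of its underside.
- jar: Bystander: small lidded jar, 48 mm diameter, 50 mm high; origin at the centre of its underside.
- post_holder: Bystander: upright steel post holder, 42 mm round foot, 63 mm high; origin at the centre of its underside.
- clamp_block: Bystander: aluminium block 40 x 60 x 20 mm with two holes; origin at the centre of its underside.
There are look-alikes about, which are no part of the job. What is meant by the rig_camera is not blue, and is the smaller of those in its own colour.

How it is judged:
By the outcome, as a careful person would: the job done as asked, in the order asked, and still so for the second after the job is handed in, with the robot touching nothing.
It also fails if it takes over 50 s, if anything falls off the work surface, if the arm or the gripper's body presses on something with over 40 N, if the wrist force passes 120 N, or if a joint passes its speed limit or range.

## Working session

There is one attempt and no reset: what is moved stays moved. The work goes in short steps, each a Python script; the robot and the scene stay as the last script left them, time stands still between calls to the robot, and variables do not carry over. Pictures are saved under pics/ and viewed, at most 10 in all, crops included, and the job is handed in when it is done.

```bash
mkdir -p pics; ls; python3 - <<'E'
from cell import *
import cv2
for n in("scene","top"):
    cv2.imwrite(f"pics/{n}0.png",grab_frame(n)[:,:,::-1]); c=calibration(n); print(n,c["fx"],c["fy"],c["cx"],c["cy"]);print(c["T"].round(4))
print(readout.get_state()["time"])
E
```

```text
pics
scene 503.94257905209963 503.94257905209963 315.0629711439238 210.41475475034576
[[-0.5186  0.4787 -0.7084  1.4743]
 [ 0.8547  0.3119 -0.4149  0.6897]
 [ 0.0224 -0.8207 -0.5709  0.8627]
 [ 0.      0.      0.      1.    ]]
top 398.1938154060645 398.1938154060645 324.44188591922637 198.2079170340856
[[-0.0193 -0.9987  0.0476  0.4401]
 [-0.9996  0.0202  0.0179  0.1029]
 [-0.0189 -0.0472 -0.9987  1.134 ]
 [ 0.      0.      0.      1.    ]]
0.1
```

View pics/scene0.png

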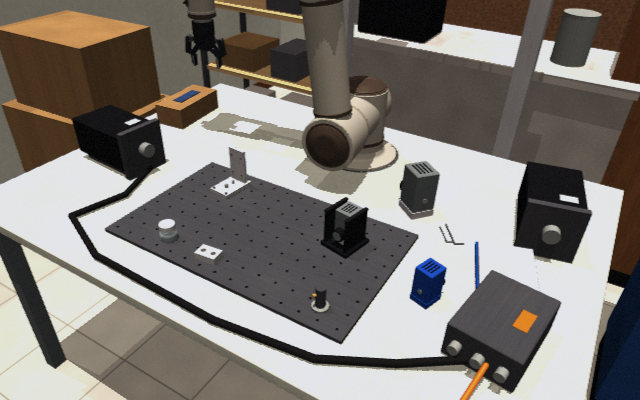

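View pics/top0.png

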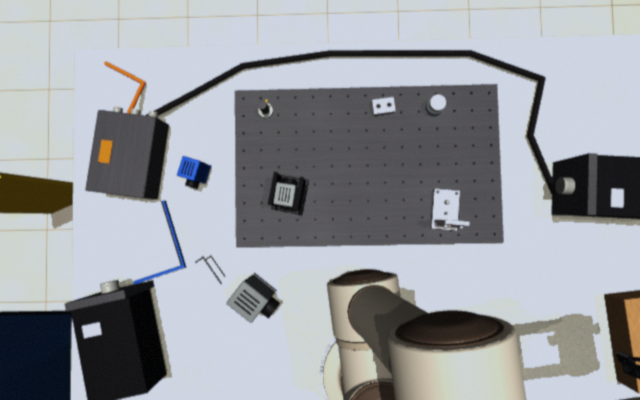

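The scene view shows the dock with the grey camera at about (345,225), the mount at (232,175), the bigger look-alike at (420,188) and the blue one at (429,282). In the top view the dock is at (287,194) and the mount at (446,210). I'll enlarge both.

```bash
python3 - <<'E'
import cv2,numpy as np
s=cv2.imread("pics/scene0.png");t=cv2.imread("pics/top0.png")
def c(im,x,y,w=64,h=56,k=6): return cv2.resize(im[y:y+h,x:x+w],None,fx=k,fy=k,interpolation=cv2.INTER_CUBIC)
a=np.hstack([c(s,314,194,66,66),c(t,254,164,66,66)]);b=np.hstack([c(s,200,140,66,66),c(t,412,180,66,66)])
for n,im in(("c_dock",a),("c_mount",b)):
    for i in range(0,66,10):
        for o in(0,396): cv2.putText(im,str(i),(o+i*6,8),0,.3,(0,255,255)); cv2.putText(im,str(i),(o,i*6+8),0,.3,(0,255,255))
    cv2.imwrite(f"pics/{n}.png",im)
E
```

```text
(no output)
```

View pics/c_dock.png

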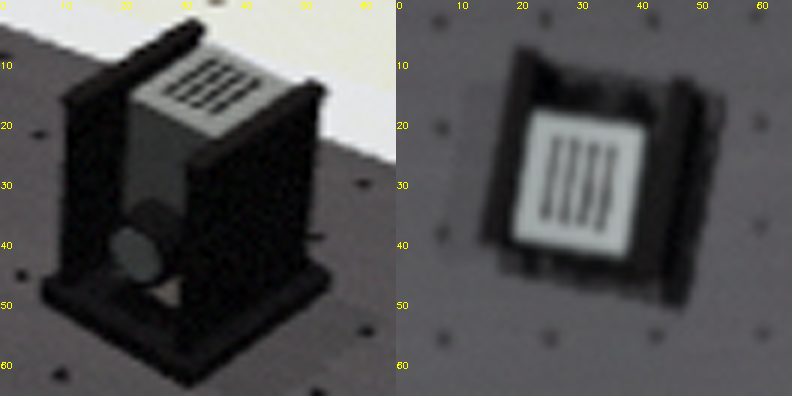

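View pics/c_mount.png

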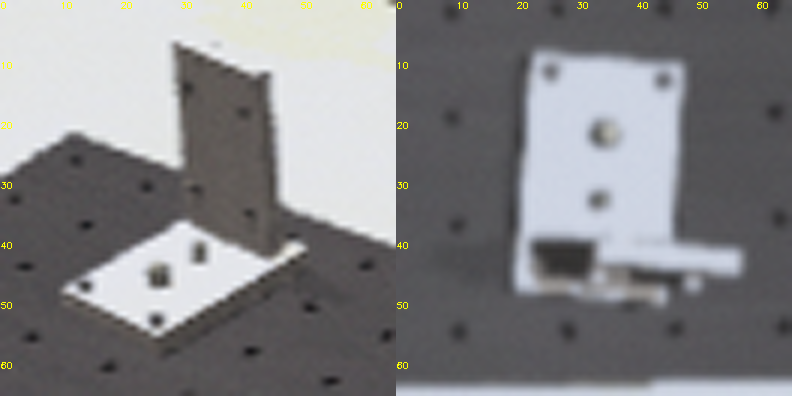

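The camera's top shows clearly between the cheeks, with its lens toward world +x. The mount's front edge is at the top of the top view and the back plate is at its bottom, so its x is also about +x. Next I'll measure both.

```bash
cat > h.py <<'E'
import cv2,numpy as np
from cell import calibration
K=8
def gray(img,x,y,w,h):
    return cv2.cvtColor(cv2.resize(img[y:y+h,x:x+w],None,fx=K,fy=K,interpolation=cv2.INTER_CUBIC),cv2.COLOR_BGR2GRAY)
def full(p,x,y): return (np.asarray(p,float)+.5)/K-.5+[x,y]
def ray(n,p):
    c=calibration(n);T=c["T"];d=T[:3,:3]@np.array([(p[0]-c["cx"])/c["fx"],(p[1]-c["cy"])/c["fy"],1]);return T[:3,3],d
def plane(n,p,z):
    o,d=ray(n,p);return o+d*(z-o[2])/d[2]
def tri(ps,pt):
    a,u=ray("scene",ps);b,v=ray("top",pt)
    s=np.linalg.lstsq(np.c_[u,-v],b-a,rcond=None)[0];P,Q=a+u*s[0],b+v*s[1];return (P+Q)/2,np.linalg.norm(P-Q)
def quad(img,x,y,w,h,thr,sat=None):
    """largest bright blob: 4 corners by approxPolyDP of hull, full-image px"""
    m=(gray(img,x,y,w,h)>thr).astype(np.uint8)
    cs,_=cv2.findContours(m,0,1);c=max(cs,key=cv2.contourArea)
    q=cv2.approxPolyN(cv2.convexHull(c),4,ensure_convex=True).reshape(-1,2)
    return full(q,x,y),m,c
def order(q):
    q=np.asarray(q);q=q[np.argsort(np.arctan2(*(q-q.mean(0)).T[::-1]))];return q
E
python3 - <<'E'
from h import *
np.set_printoptions(precision=4,suppress=True)
s=cv2.imread("pics/scene0.png");t=cv2.imread("pics/top0.png")
qt,m,_=quad(t,262,176,40,36,110); qs,m2,_=quad(s,330,194,36,26,95)
print("cam top px",order(qt).round(1).tolist(),"scene",order(qs).round(1).tolist())
P=np.array([plane("top",p,.124) for p in order(qt)]);print("top@.124",P,P.mean(0),np.linalg.norm(P-np.roll(P,-1,0),axis=1))
P=np.array([plane("scene",p,.124) for p in order(qs)]);print("scene@.124",P,P.mean(0),np.linalg.norm(P-np.roll(P,-1,0),axis=1))
print("tri",tri(order(qs).mean(0),order(qt).mean(0)))
# mount: dark blobs inside white plate
for n,im,b in(("top",t,(428,185,36,48)),("scene",s,(206,172,44,24))):
    g=gray(im,*b)
    for thr in (130,160):
        m=(g>thr).astype(np.uint8);cs,hi=cv2.findContours(m,cv2.RETR_CCOMP,1)
        for c,h in zip(cs,hi[0]):
            A=cv2.contourArea(c)/K/K
            if A>1.2:
                M=cv2.moments(c);p=full([M["m10"]/M["m00"],M["m01"]/M["m00"]],*b[:2])
                print(n,thr,"hole" if h[3]>=0 else "outer",round(A,1),p.round(2),plane(n,p,.026)[:2],plane(n,p,.032)[:2])
                if h[3]<0: print("   hull",full(cv2.approxPolyDP(c,10,True).reshape(-1,2),*b[:2]).round(1).tolist())
E
```

```text
cam top px [[276.3, 182.3], [295.1, 184.7], [291.7, 206.1], [273.1, 203.2]] scene [[329.6, 193.6], [365.4, 193.6], [365.4, 224.2], [329.6, 207.1]]
top@.124 [[0.5312 0.243  0.124 ]
 [0.5242 0.1952 0.124 ]
 [0.4699 0.2047 0.124 ]
 [0.4781 0.2521 0.124 ]] [0.5008 0.2238 0.124 ] [0.0483 0.0551 0.0481 0.0539]
scene@.124 [[0.4681 0.1444 0.124 ]
 [0.4148 0.2258 0.124 ]
 [0.5405 0.2886 0.124 ]
 [0.5241 0.1765 0.124 ]] [0.4869 0.2088 0.124 ] [0.0974 0.1406 0.1133 0.0645]
tri (array([0.5015, 0.2198, 0.1351]), np.float64(0.005861010104222025))
top 130 outer 1034.4 [445.71 208.92] [ 0.4564 -0.2121] [ 0.4563 -0.2104]
   hull [[434.8, 188.2], [431.6, 227.7], [455.8, 230.3], [455.9, 227.4], [447.2, 225.6], [447.1, 223.9], [459.7, 224.7], [460.1, 227.6], [461.8, 227.8], [463.4, 220.4], [458.6, 219.8], [457.7, 217.9], [459.3, 190.4]]
top 130 hole 71.8 [439.59 222.79] [ 0.4184 -0.194 ] [ 0.4186 -0.1924]
top 130 hole 3.4 [445.07 212.92] [ 0.4454 -0.21  ] [ 0.4454 -0.2083]
top 130 hole 5.2 [445.15 202.11] [ 0.4753 -0.2112] [ 0.4751 -0.2095]
top 130 hole 2.5 [456.07 192.93] [ 0.5001 -0.2421] [ 0.4998 -0.
[... 1363 characters left out ...]
 0.4499 -0.2106]
scene 130 outer 10.2 [247.85 173.03] [ 0.3738 -0.2106] [ 0.3817 -0.2042]
   hull [[245.7, 171.6], [249.4, 175.3], [249.4, 171.6]]
scene 160 outer 335.8 [228.56 185.72] [ 0.468  -0.2133] [ 0.4752 -0.2068]
   hull [[249.4, 180.1], [244.1, 182.8], [229.6, 176.4], [214.6, 184.9], [214.6, 188.2], [210.3, 187.9], [226.6, 195.4], [249.4, 181.8]]
scene 160 hole 5.8 [225.6  192.97] [ 0.5052 -0.1944] [ 0.5122 -0.1881]
scene 160 hole 13.4 [226.08 185.66] [ 0.4719 -0.2199] [ 0.4791 -0.2134]
scene 160 hole 7.7 [232.78 181.7 ] [ 0.4423 -0.2174] [ 0.4497 -0.2109]
scene 160 outer 8.6 [247.98 172.91] [ 0.3729 -0.2108] [ 0.3808 -0.2043]
   hull [[245.9, 171.6], [249.4, 174.9], [249.4, 171.6]]
```

```bash
cat >> h.py <<'E'
def ori(ydir_deg,pos):
    """tool down, finger-closing line at given yaw; of the two half turns the one with the smaller |j6|"""
    from cell import planner
    best=None
    for f in(0,180):
        a=np.deg2rad(ydir_deg+f);y=np.array([np.cos(a),np.sin(a),0]);z=np.array([0,0,-1.]);R=np.c_[np.cross(y,z),y,z]
        q=planner.inverse_kinematics(pos,R)
        if q is not None and(best is None or abs(q[5])<abs(best[1][5])):best=(R,q)
    return best
def st():
    from cell import readout
    s=readout.get_state();print("t %.2f tcp %s F %s T %s gap %.3f gf %.1f"%(s["time"],np.round(s["tcp_pos"],4),np.round(s["force"],1),np.round(s["torque"],2),s["finger_gap"],s["grasp_force"]));return s
E
python3 - <<'E'
from h import *
from cell import *
s=cv2.imread("pics/scene0.png")
for ps,pt in(((336,209.3),(295.1,184.7)),((349,201),(291.7,206.1)),((350,217),(276.3,182.3))): print("tri",tri(ps,pt))
C=np.array([.5008,.2238]);yaw=-9.5
up=np.array([*C,.20]);R,q=ori(yaw,up);print(q.round(2))
for p,a in(((.47,-.08,.2),-5.8),((.47,-.08,.2),84.2),((.461,-.212,.2),84.2)): print(ori(a,p)[1].round(2))
robot.goto(up,R);st()
cv2.imwrite("pics/above.png",grab_frame("top")[:,:,::-1])
E
```

```text
tri (array([0.52400649, 0.19536677, 0.12402127]), np.float64(0.0004878107672337487))
tri (array([0.46980781, 0.20479212, 0.12287763]), np.float64(2.0963638201705888e-05))
tri (array([0.53194792, 0.24219702, 0.12265988]), np.float64(0.002391978384277741))
[ 0.28  0.11  1.55 -0.    1.49  0.45]
[-0.33 -0.04  1.7  -0.    1.48 -0.23]
[-0.33 -0.04  1.7  -0.    1.48  1.34]
[-0.58  0.02  1.64 -0.    1.48  1.09]
t 3.12 tcp [0.501  0.2232 0.2   ] F [-0.2 -1.1 -0.6] T [ 0.02 -0.01 -0.02] gap 1.003 gf 0.0
```

Triangulation puts the camera's top at z = 0.123–0.124, as it should be. Next: grasp and lift.

```bash
python3 - <<'E'
from h import *
from cell import *
p=np.array([.5008,.2238,.083])
robot.servo_line(p,rate=.15);s=st()
if abs(s["force"][2])<6:
    fingers.move_gripper(0.,60);st()
    robot.servo_line(p+[0,0,.005],rate=.05);st()
    robot.servo_line(p+[0,0,.13],rate=.15);st()
    cv2.imwrite("pics/lift_t.png",grab_frame("top")[:,:,::-1])
    a=grab_frame("scene")[:,:,::-1];cv2.imwrite("pics/lift_s.png",a)
E
```

```text
t 4.10 tcp [0.5013 0.2239 0.0839] F [ 0.1 -0.   0.6] T [ 0.03 -0.02 -0.03] gap 0.998 gf 0.0
t 4.49 tcp [0.5011 0.2239 0.0839] F [-1.5 -0.3  5.8] T [-0.02  0.29  0.04] gap 0.646 gf 63.9
t 4.74 tcp [0.5008 0.2238 0.0883] F [ 0.5 -0.9 -5.5] T [-0.02 -0.01  0.  ] gap 0.647 gf 64.3
t 5.72 tcp [0.5004 0.2237 0.2119] F [-0.1  1.  -4.1] T [-0.    0.01 -0.  ] gap 0.650 gf 64.3
```

View pics/lift_s.png

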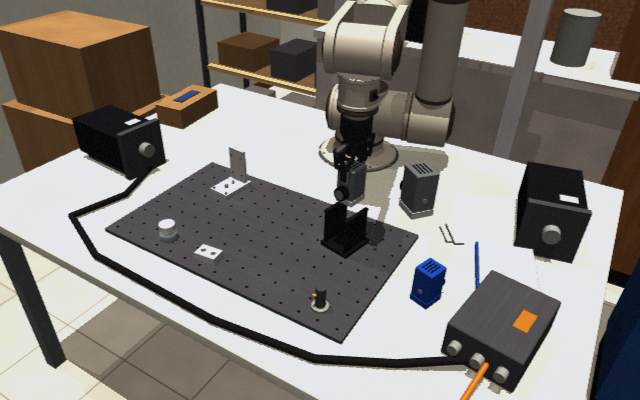

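The camera (350,185) hangs upright and clear of the dock. Next I'll stand it on open breadboard beside the mount and let go.

```bash
python3 - <<'E'
from h import *
from cell import *
S=np.array([.47,-.08,.21]);R,q=ori(-5.8,S)
robot.goto(S,R)
robot.servo_line([*S[:2],.085],rate=.15);robot.pause(.2);f0=st()["force"][2]
z=.076
while z>.066:
    robot.servo_line([*S[:2],z],rate=.04);f=readout.get_state()["force"][2]
    if f-f0>3:break
    z-=.001
st();print("z",z)
fingers.move_gripper(1.,60);s=st()
robot.servo_line([*S[:2],.20],rate=.2)
R2,_=ori(84.2,S);robot.goto([*S[:2],.20],R2);st()
for n in("top","scene"): cv2.imwrite(f"pics/stand_{n}.png",grab_frame(n)[:,:,::-1])
s=cv2.imread("pics/stand_scene.png");t=cv2.imread("pics/stand_top.png")
c=lambda im,x,y:cv2.resize(im[y:y+90,x:x+66],None,fx=6,fy=6,interpolation=cv2.INTER_CUBIC)
cv2.imwrite("pics/stand.png",np.hstack([c(s,250,145),c(t,365,160)]))
E
```

```text
t 8.18 tcp [ 0.4703 -0.0801  0.0857] F [ 0.6 -0.3 -3.7] T [ 0.02  0.01 -0.01] gap 0.650 gf 64.4
t 9.80 tcp [ 0.47   -0.08    0.0719] F [-7.7  1.6 12. ] T [0.33 1.32 0.03] gap 0.646 gf 66.1
z 0.071
t 10.21 tcp [ 0.4701 -0.08    0.071 ] F [0.3 0.2 1. ] T [-0.01 -0.01 -0.07] gap 1.000 gf 0.0
t 12.46 tcp [ 0.4699 -0.08    0.1996] F [-0.2  0.5  0.8] T [-0.03 -0.03  0.01] gap 0.993 gf 0.0
```

View pics/stand.png

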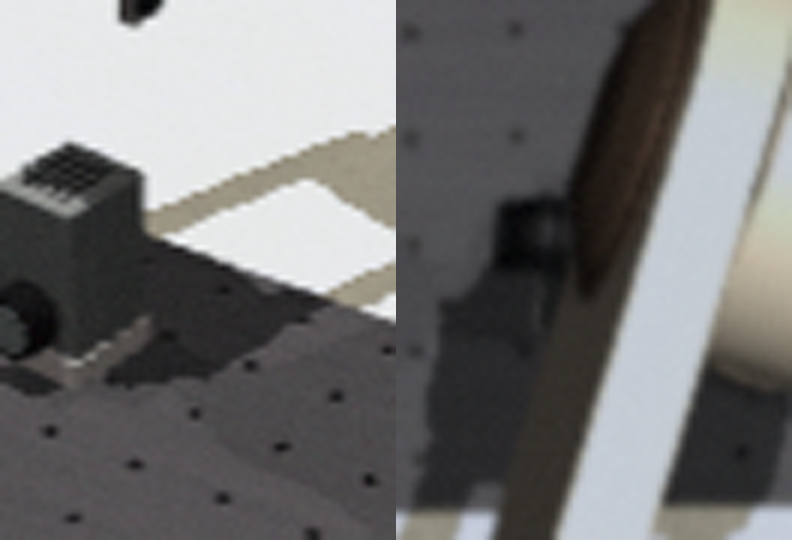

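The camera stands upright on the breadboard, released. The arm hides it from the top view. I'll centre it once across y, let go, swing aside and measure it as a known reference for correcting the calibration.

```bash
python3 - <<'E'
from h import *
from cell import *
np.set_printoptions(precision=4,suppress=True)
robot.servo_line([.47,-.08,.072],rate=.17)
fingers.move_gripper(0.,60);st();fingers.move_gripper(1.,60)
robot.servo_line([.47,-.08,.20],rate=.2)
q=np.array(readout.get_state()["qpos"]);q[0]+=.75;robot.move_joints(q);st()
for n in("top","scene"): cv2.imwrite(f"pics/ref_{n}.png",grab_frame(n)[:,:,::-1])
s=cv2.imread("pics/ref_scene.png");t=cv2.imread("pics/ref_top.png")
c=lambda im,x,y:cv2.resize(im[y:y+90,x:x+66],None,fx=6,fy=6,interpolation=cv2.INTER_CUBIC)
cv2.imwrite("pics/ref.png",np.hstack([c(s,230,145),c(t,365,160)]))
from h import quad
for thr in(100,120,140):
    qt,_,_=quad(t,380,182,44,44,thr);P=np.array([plane("top",p,.112) for p in order(qt)]);print(thr,order(qt).round(1).tolist(),P[:,:2].tolist(),P.mean(0),np.linalg.norm(P-np.roll(P,-1,0),axis=1))
E
```

```text
t 13.88 tcp [ 0.4704 -0.0802  0.0728] F [-0.5 -0.6  4.8] T [ 0.06  0.18 -0.01] gap 0.581 gf 61.1
t 16.43 tcp [0.3984 0.261  0.1985] F [ 0.8  0.1 -0.2] T [-0.02  0.01 -0.04] gap 1.000 gf 0.0
100 [[394.4, 192.8], [414.1, 193.7], [412.3, 215.8], [392.8, 213.8]] [[0.4989627857331525, -0.05837356679590902], [0.4956946973786287, -0.10839182140668979], [0.4392088660474221, -0.10224987200728036], [0.4452773572217195, -0.0527490906326635]] [ 0.4698 -0.0804  0.112 ] [0.0501 0.0568 0.0499 0.054 ]
120 [[394.7, 192.9], [413.4, 194.3], [411.7, 215.2], [393.2, 213.4]] [[0.49862889759776535, -0.05900332132579755], [0.4941250390631067, -0.10675055629519364], [0.4408338669210037, -0.10070746119212251], [0.446216585243814, -0.053731087865476534]] [ 0.47  -0.08   0.112] [0.048  0.0536 0.0473 0.0527]
140 [[395.2, 193.2], [412.6, 195.1], [411.3, 214.8], [393.6, 212.9]] [[0.49796117467560036, -0.06026272976346561], [0.4922481185975241, -0.10446255204975577], [0.441809028477061, -0.0997818618555057], [0.44747518048009294, -0.054721913671101796]] [ 0.4699 -0.0798  0.112 ] [0.0446 0.0507 0.0454 0.0508]
```

View pics/ref.png

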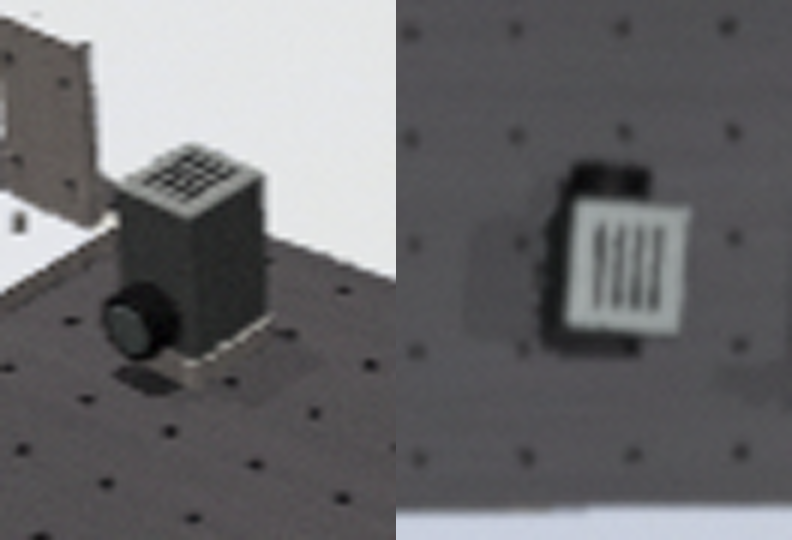

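```bash
python3 - <<'E'
from h import *
np.set_printoptions(precision=4,suppress=True)
a=np.deg2rad(-5.8);Rz=np.array([[np.cos(a),-np.sin(a)],[np.sin(a),np.cos(a)]])
def proj(n,P):
    c=calibration(n);q=np.linalg.inv(c["T"])@[*P,1];return np.array([c["fx"]*q[0]/q[2]+c["cx"],c["fy"]*q[1]/q[2]+c["cy"]])
for z in(.112,.027,.012):
    for l in((28,25),(28,-25),(-28,25),(-28,-25)):
        w=np.array([.47,-.08])+Rz@(np.array(l)/1000);p=proj("scene",[*w,z]);print(z,l,"crop px",((p-[230,145])*6+2.5).round(0))
s=cv2.imread("pics/ref_scene.png");qs,_,_=quad(s,246,162,34,22,120) if 0 else (None,0,0)
# mount edges at several thresholds
t=cv2.imread("pics/ref_top.png");b=(428,180,40,60)
g=gray(t,*b).astype(float)
def cross(line,lvl,rev=False):
    i=np.where((line[:-1]-lvl)*(line[1:]-lvl)<0)[0];i=i[-1] if rev else i[0];return i+(lvl-line[i])/(line[i+1]-line[i])
for lvl in(125,145,165):
    L=np.array([plane("top",full([cross(g[r],lvl),r],*b[:2]),.026)[:2] for r in range(14*8,36*8,4)])
    Rr=np.array([plane("top",full([cross(g[r],lvl,True),r],*b[:2]),.026)[:2] for r in range(14*8,34*8,4)])
    F=np.array([plane("top",full([c,cross(g[:,c],lvl)],*b[:2]),.026)[:2] for c in range(9*8,28*8,4)])
    fit=lambda P:cv2.fitLine(P.astype(np.float32),cv2.DIST_HUBER,0,.01,.01).ravel()
    l,r,f=fit(L),fit(Rr),fit(F)
    ang=lambda v:np.rad2deg(np.arctan(v[1]/v[0]));yl,yr,yf=ang(l),ang(r),-np.rad2deg(np.arctan(f[0]/f[1]))
    th=np.deg2rad((yl+yr+yf)/3);X=np.array([np.cos(th),np.sin(th)]);Y=np.array([-X[1],X[0]])
    ly,ry,fx=l[2:]@Y,r[2:]@Y,f[2:]@X
    yy=L.mean(0)@Y,Rr.mean(0)@Y
    print(lvl,"yaw",yl,yr,yf,"width",yy[0]-yy[1],"seat mid",(fx-.05)*X+np.mean(yy)*Y,"left-based",(fx-.05)*X+(yy[0]-.035)*Y)
E
```

```text
0.112 (28, 25) crop px [194. 219.]
0.112 (28, -25) crop px [116. 184.]
0.112 (-28, 25) crop px [271. 172.]
0.112 (-28, -25) crop px [194. 139.]
0.027 (28, 25) crop px [200. 367.]
0.027 (28, -25) crop px [125. 332.]
0.027 (-28, 25) crop px [275. 318.]
0.027 (-28, -25) crop px [201. 284.]
0.012 (28, 25) crop px [202. 392.]
0.012 (28, -25) crop px [127. 357.]
0.012 (-28, 25) crop px [276. 343.]
0.012 (-28, -25) crop px [202. 309.]Traceback (most recent call last):
  File "<stdin>", line 16, in <module>
  File "<stdin>", line 14, in cross
IndexError: index 0 is out of bounds for axis 0 with size 0
```

Held against the known camera pose, the top view is right to about 0.3 mm. The scene view's 4 mm offset in y is its own, since its foot edge shows the same shift. I'll use the top view for the mount, from the first picture.

```bash
cat > m.py <<'E'
from h import *
np.set_printoptions(precision=4,suppress=True)
t=cv2.imread("pics/top0.png");b=(425,180,45,60)
g=gray(t,*b).astype(float)
def cross(line,lvl,rev=False):
    i=np.where((line[:-1]-lvl)*(line[1:]-lvl)<0)[0];i=i[-1] if rev else i[0];return i+(lvl-line[i])/(line[i+1]-line[i])
W=lambda c,r:plane("top",full([c,r],*b[:2]),.026)[:2]
fit=lambda P:cv2.fitLine(P.astype(np.float32),cv2.DIST_HUBER,0,.01,.01).ravel()
for lvl in(125,145,165):
    L=np.array([W(cross(g[r],lvl),r) for r in range(12*8,36*8,4)])
    Rr=np.array([W(cross(g[r],lvl,True),r) for r in range(14*8,35*8,4)])
    F=np.array([W(c,cross(g[:,c],lvl)) for c in range(12*8,32*8,4)])
    l,r,f=fit(L),fit(Rr),fit(F)
    ys=[np.rad2deg(np.arctan(l[1]/l[0])),np.rad2deg(np.arctan(r[1]/r[0])),-np.rad2deg(np.arctan(f[0]/f[1]))]
    th=np.deg2rad(np.mean(ys));X=np.array([np.cos(th),np.sin(th)]);Y=np.array([-X[1],X[0]])
    a,c=np.median(L@Y),np.median(Rr@Y);fx=np.median(F@X)
    print(lvl,"yaw",np.array(ys),"width",a-c,"seat mid",(fx-.05)*X+(a+c)/2*Y,"right-based",(fx-.05)*X+(c+.035)*Y)
    for p in((445.3,212.9),(445.3,202.05),(456.1,192.9),(437.3,191.43)):
        w=plane("top",p,.026)[:2]-((fx-.05)*X+(a+c)/2*Y);print("   in mount",w@X,w@Y)
print(g[24*8,::8].astype(int),g[::8,18*8].astype(int))
E
python3 m.py
```

```text
Traceback (most recent call last):
  File "m.py", line 10, in <module>
    L=np.array([W(cross(g[r],lvl),r) for r in range(12*8,36*8,4)])
                  ~~~~~^^^^^^^^^^
  File "m.py", line 6, in cross
    i=np.where((line[:-1]-lvl)*(line[1:]-lvl)<0)[0];i=i[-1] if rev else i[0];return i+(lvl-line[i])/(line[i+1]-line[i])
                                                                        ~^^^
IndexError: index 0 is out of bounds for axis 0 with size 0
```

```bash
sed -i 's/(125,145,165)/(125.5,145.5,165.5)/' m.py; python3 m.py
```

```text
125.5 yaw [-5.7495 -6.0121 -6.9584] width 0.0719793987379908 seat mid [ 0.4623 -0.2119] right-based [ 0.4622 -0.2129]
   in mount -0.01691398815391009 -0.0005540044064526162
   in mount 0.013029045111015028 0.0017064857317129916
   in mount 0.04096897413276299 -0.026023610470330444
   in mount 0.04046389344423637 0.025904331503859204
145.5 yaw [-5.8394 -6.0181 -6.6467] width 0.0703336950011128 seat mid [ 0.4612 -0.2117] right-based [ 0.4612 -0.2118]
   in mount -0.015820694413858156 -0.000622277859439743
   in mount 0.014125151484561798 0.001600634650408083
   in mount 0.04203025926514275 -0.02616450134816691
   in mount 0.04159034387420208 0.0257640326999986
165.5 yaw [-5.9245 -5.9688 -6.0471] width 0.06869172499018139 seat mid [ 0.4602 -0.2116] right-based [ 0.4602 -0.2109]
   in mount -0.014757110972056823 -0.0005844660416879931
   in mount 0.015195866397793648 0.0015401962374743427
   in mount 0.04300973987559422 -0.026316334196482105
   in mount 0.04274018003755412 0.02561336405843478
[ 87  87  87  87  87  87  80  63  89 167 210 213 213 212 212 213 212 213
 211 192 151 129 146 165 184 205 213 212 213 212 212 213 214 208 155  96
  82  83  83  84  82  82  82  83  83] [ 88  87  86  85  85  87  88  88  90 124 180 211 213 212 212 212 213 212
 211 213 213 210 208 208 211 213 213 213 213 212 212 212 209 207 207 209
 213 214 212 195 131  66  49  51  51  57  80 121 149 142 112  91  89  91
  89  88  87  88  88  87]
```

```bash
cat > ins.py <<'E'
from h import *
from cell import *
def descend(xy,z,zend,R,flim=12,step=.0015):
    """lower in steps; stop on upward push over flim (relative to weight)"""
    while z>zend:
        z-=step;robot.servo_line([*xy,z],R,rate=.05);s=readout.get_state()
        if s["force"][2]+4>flim: break
    return z,s
E
python3 - <<'E'
from ins import *
S=np.array([.47,-.08]);R,_=ori(84.2,[*S,.2])
robot.goto([*S,.20],R);robot.servo_line([*S,.072],rate=.17)
fingers.move_gripper(0.,80);st()
robot.servo_line([*S,.20],rate=.2)
M=np.array([.461,-.2117]);R,_=ori(84.0,[*M,.2]);robot.goto([*M,.20],R)
robot.servo_line([*M,.105],rate=.15);robot.pause(.2);st()
z,s=descend(M,.104,.0862,R);print("z",z);st()
cv2.imwrite("pics/ins_s.png",cv2.resize(grab_frame("scene")[110:220,170:300,::-1],None,fx=5,fy=5,interpolation=cv2.INTER_CUBIC))
E
```

```text
t 19.18 tcp [ 0.4704 -0.0802  0.0728] F [-1.3  0.2  7. ] T [0.29 0.29 0.07] gap 0.576 gf 81.9
t 21.54 tcp [ 0.4614 -0.2119  0.1059] F [-0.2 -0.3 -5.3] T [ 0.01  0.05 -0.01] gap 0.573 gf 83.4
z 0.08599999999999998
t 24.54 tcp [ 0.4613 -0.2119  0.0868] F [-3.   0.1  8.2] T [0.52 0.55 0.03] gap 0.579 gf 84.8
```

View pics/ins_s.png

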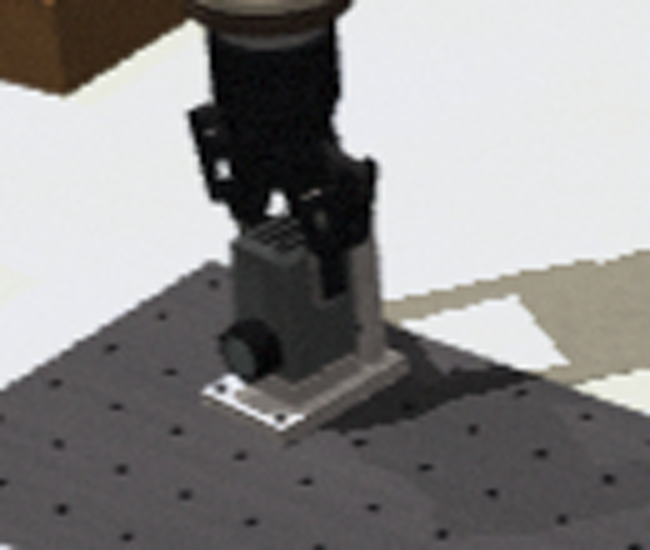

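It went in cleanly, reaching TCP z = 0.0868 exactly as predicted for the foot on the plate. The picture shows the foot flat on the plate with the lens forward, away from the back plate. I'll press lightly, release, retreat and check.

```bash
python3 - <<'E'
from ins import *
M=np.array([.461,-.2117]);robot.servo_line([*M,.0852],rate=.05);st()
fingers.move_gripper(1.);robot.servo_line([*M,.22],rate=.17)
q=np.array(readout.get_state()["qpos"]);q[0]+=.8;robot.move_joints(q);st()
t=grab_frame("top")[:,:,::-1].copy();s=grab_frame("scene")[:,:,::-1].copy()
qt,_,_=quad(t,432,182,38,39,120);P=np.array([plane("top",p,.126)[:2] for p in order(qt)])
print(P.round(4).tolist(),P.mean(0),np.linalg.norm(P-np.roll(P,-1,0),axis=1))
c=lambda im,x,y:cv2.resize(im[y:y+90,x:x+66],None,fx=6,fy=6,interpolation=cv2.INTER_CUBIC)
cv2.imwrite("pics/fin.png",np.hstack([c(s,195,125),c(t,415,165)]))
E
```

```text
t 24.84 tcp [ 0.4614 -0.212   0.0868] F [-5.8  2.1 20.5] T [1.11 1.29 0.16] gap 0.578 gf 86.1
t 27.70 tcp [0.4729 0.1823 0.2187] F [ 0.   0.3 -0.3] T [-0.    0.03  0.02] gap 1.000 gf 0.0
[[0.4869, -0.1913], [0.5165, -0.2406], [0.4339, -0.2307], [0.4372, -0.1855]] [ 0.46861363 -0.21201515] [0.05751461 0.08322457 0.04531677 0.04996096]
```

View pics/fin.png

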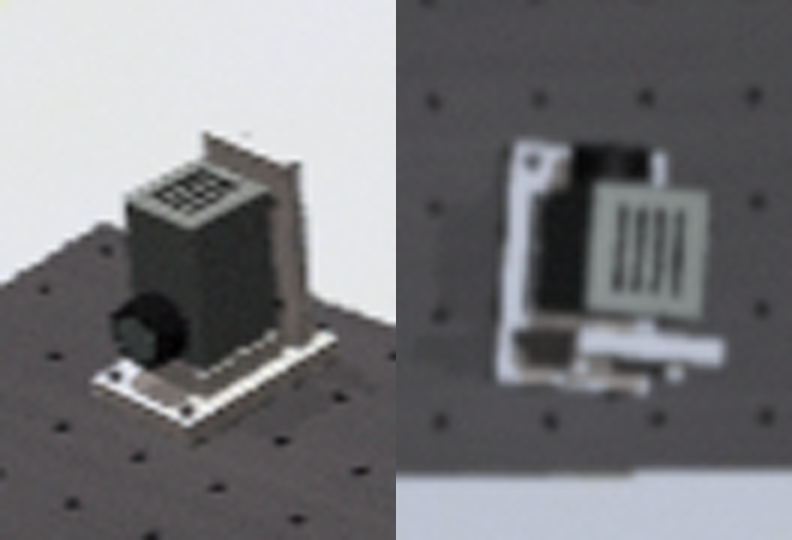

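The final picture shows the camera upright on the mount, its foot flat on the plate. The lens points forward, at about (150,330) in the crop, and the back plate is behind it with its top about 10 mm above the camera's, as it should be. The gripper is clear.

```bash
python3 -c "
from cell import *
print(job.close_job())"
```

```text
the job is handed in; nothing more can be done
None
```

The rig camera is on the pin mount, upright, foot flat on the plate and lens away from the back plate; the one regrasp was made with it standing free on the breadboard, the arm last moved at about 28 s on the robot clock, and the job is handed in (no verdict was returned).

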